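Clear the sanding box's air gate, then hold it half open

TASK

The downdraft sanding box has a spring-closed air shutter with an orange handle. Slide the shutter fully open until you feel it meet its stop, so that the air inlet blows clear, then ease it back under control, never letting it snap, to half open, with the handle at the red half-way marks, and finish while still holding it there against its spring: do not let go. Leave the two ornaments on the grille, the glue bottle and the wooden tray undisturbed.

Things in the scene. Friction and masses are not known exactly. Their poses are not given: they have to be found in the camera images.
- sander: White sanding box fixed to the bench, 240 (x) x 360 (y) x 80 mm high; origin: centre of its underside. +x half: grille with ornaments. -x half: blue shutter sliding along box y, handle at box x = -63 mm, between rails 41 mm either side of it (tops at 90 mm). Orange stop bar (top at 92 mm) at the open end, box y = +76 mm. Grey dust canister, 60 mm diameter, 100 mm out of the +x side at y = +100 mm.
- handle_top (a point): Centre of the top face of the orange handle, 131 mm above the bench. Blue shutter plate with its orange handle: plate 80 (x) x 100 (y) x 5 mm, underside 81 mm above the bench; its sides are parallel to the box's. The handle is an upright block fixed on the plate's centre, 34 mm (x) by 20 mm (y, the sliding direction), from 86 to 131 mm above the bench.
- half_mark (a point): The point midway between the two red half-way marks on the rails, 90 mm above the bench, on the line along which the handle slides; the handle's centre is right over it when the shutter is exactly half open.
- shutter (a joint): How far the shutter is open, m: 0 closed (covers the dark inlet), 0.080 fully open on its hard stop, 0.040 half open. It grows as the handle moves along the box's +y axis. A spring always pushes it shut: 3.6 N when closed, rising evenly (90 N/m) to 10.8 N when fully open, plus about 0.6 N of friction. Let go, it snaps shut.
- teal_ornament: Loose layered wooden ornament lying on the grille, teal on a dark base, 68 mm diameter with a small stem, 8 mm high; origin at the centre of its underside. Leave alone.
- orange_ornament: The same in orange, also on the grille. Leave alone.
- glue: Glue bottle standing on the bench beyond the box's -y end, 42 mm diameter, 125 mm high with a black cap; origin at the centre of its underside. Leave alone.
- tray: Open wooden tray on the bench beyond the box's +y end, 130 x 100 x 35 mm; origin at the centre of its underside. Leave alone.

How it is judged (in metres and radians):
On the way:
1. the shutter is slid fully open, against its stop (value of joint shutter above 0.076 m), for 0.1 s.
At the end, for the whole second after the job is handed in: After having been fully open (76 mm or more for 0.1 s), the shutter stands still (under 10 mm/s) at half travel, 40 mm +- 7 mm, held there by the gripper's fingers (over 2 N on the shutter) with no loose thing touching it, and the bystanders are at rest (value of joint shutter between 0.033 and 0.047 m and velocity of joint shutter between -0.01 and 0.01 m/s and contact force between the fingers and shutter above 2 N and contact force between shutter and teal_ornament below 0.3 N and contact force between shutter and orange_ornament below 0.3 N and contact force between shutter and glue below 0.3 N and contact force between shutter and tray below 0.3 N and linear speed of each of teal_ornament, orange_ornament, glue, tray below 0.02 m/s); the arm keeps its last pose, push and grip.
It fails at once if the shutter snaps back (closing faster than 0.3 m/s) (velocity of joint shutter below -0.3 m/s).
It fails at once if the teal ornament is disturbed (moved more than 20 mm) (distance of teal_ornament from where it was at the start of the episode above 0.02 m).
It fails at once if the orange ornament is disturbed (moved more than 20 mm) (distance of orange_ornament from where it was at the start of the episode above 0.02 m).
It fails at once if the glue bottle is disturbed (moved more than 20 mm) (distance of glue from where it was at the start of the episode above 0.02 m).
It fails at once if the wooden tray is disturbed (moved more than 20 mm) (distance of tray from where it was at the start of the episode above 0.02 m).
It also fails if it takes over 35 s, if anything falls off the work surface, if the arm or the gripper's body presses on something with over 40 N, if the wrist force passes 120 N, or if a joint passes its speed limit or range.

ROBOT

A 6-joint arm with a two-finger parallel gripper is mounted at the origin on the work surface. World frame = base frame: x ahead of the robot, y to its left, z up, the work surface at z = 0. Lengths are in mm, angles in rad, forces in N, time in s.
With the tool pointing down it reaches from about 325 to 900 mm from the base axis. Payload 6.1 kg.
Tool frame: the origin (TCP) lies at the very end of the fingers, on their centre line; the grasp point (between the pads) lies 19 mm behind it (ctrl.pinch_z is the distance from the TCP to the grasp point, in mm); z points along the fingers, y is the line along which they close (so a half turn about z gives the same grasp; the last joint's range is limited). The gripper opens to 85 mm and grips with 20 to 120 N. Pads are 22 mm wide; open, the fingers measure 114 mm over their backs; the gripper's body (76 mm by 85 mm) begins 54 mm behind the grasp point. The pads swing forward as they close: fully open they stand 13 mm farther back than shut.
Start: joints at [-1.247, 0.22, 1.526, -0, 1.395, -0.126], TCP at [271.733, -562.829, 231.3] pointing down, gripper open.
Joint ranges: [-2.98, 2.98], [-0.91, 2.08], [0.09, 2.57], [-1.24, 4.39], [0.2, 2.65], [-2.68, 2.68]. Speed limits (rad/s): [2.57, 2.57, 3.01, 3.14, 3.14, 3.14].

INTERFACE

Orientations are given as a rotation vector (axis times angle).
In Python, from workcell import telemetry, viewer, ctrl, models gives the robot as it stands.
- The arm moves only by the tool step_arm, never from a script. Its argument "moves" is a list of rows, each an object of numbers: "x", "y", "z": the shift along the tool's x, y, z in mm; "roll": the turn about the tool's z in degrees; "claw": the closure, from -1 (fully open) to 1 (shut). A call has exactly 8 rows; each row is the pose to reach, as a shift and turn from the pose commanded when the call began, along the tool's axes at that moment; what a row does not reach only later rows make up. A row lasts 1/10 s, in which the tool goes at most 50 mm and 8.59 degrees, less where a joint would pass 70% of its speed; a pose out of reach is approached as far as the arm can. A call with a gripper value outside its range is refused whole. The fingers move at their own pace and stop on an object; "grip_force" is the grip in N (left out, the last holds). Time passes only in rows, so rows that repeat a pose let the fingers close, or fill a call up. It gives the time, the measured TCP pose, the force, the opening and the grip force at its end, in the units of the state.
- telemetry.get_state(): the state, without advancing time (a new reading comes with each control period).
- viewer.get_image(name): name is "side" or "top"; returns a dict with "image" (420x560x3 uint8, red, green, blue), "mtx" (3x3 intrinsics, pixels), "distortion" ([k1, k2, p1, p2, k3] as OpenCV has them; the pictures are not rectified), "rvec" (rotation vector, rad) and "tvec" (3), from world to camera coordinates, as OpenCV has them. Camera axes: x right, y down, z forward; pixel columns grow to the right and rows downward; lengths in mm; the calibration is good to about 2 mm. A picture is of the moment at which its call begins. There is no depth.
- ctrl.sign_off(): hands the job in; it is judged then, once.
Trained networks look in a picture, given as the dict that the camera call returned (one of the last four; its "shot" number tells which), for a name from the list of things; names that differ only in an ending like _2 or _b are one class to them, and where a whole thing is asked for, a point or a joint stands for the part that bears it (a point fixed in the world has none). Each returns a list of dicts, best first, with "confidence" (0 to 1); they miss things now and then, are a little off and sometimes report something else, mostly with a low value. They report only what shows in the picture. A call takes as long as a camera call.
- models.trace(query, picture): "pixels" (420x560 bool, what is visible of it) and "pixel" ([row, column] in pixels, amid what is visible of it).
The state is a dict: "time_s": time; "joints": joint angles; "qd": joint speeds; "effort": joint torques, N m; "ee_pos": TCP position; "orientation": TCP orientation; "force": force on the tool from outside, world axes, zero at the start; "moment": the same for the moment, N m; "width": finger opening in mm; "gripper_force": force on a finger pad.
Only numpy, scipy, OpenCV 4.12 (cv2) and the standard library are available. Lean on these libraries where they do the work, as an engineer would, in place of code of your own. Each camera call takes 0.05 s, during which the arm holds its last target. There are 200 camera calls.

## Working session

There is one attempt and no reset: what is moved stays moved. The work goes in short steps, Python scripts to look and compute and a tool call to move; the robot and the scene stay as the last step left them, time stands still between calls to the robot, and variables do not carry over. Pictures are saved under pics/ and viewed, at most 10 in all, crops included, and the job is handed in when it is done.

Besides the shell and the picture viewer there is one more tool, called in YAML: its name, and indented under it one key for each argument. step_arm: Moves the arm, as the interface text tells. Its arguments: {"type":"object","properties":{"moves":{"type":"array"},"grip_force":{"type":"number"}},"required":["moves"]}

```bash
mkdir -p pics; cat > h.py <<'E'
import numpy as np, cv2
from workcell import telemetry, viewer, ctrl, models
def ray(p,u,v):
    n=cv2.undistortPoints(np.array([[[u,v]]],float),np.array(p['mtx']),np.array(p['distortion']))[0,0]
    R=cv2.Rodrigues(np.array(p['rvec'],float))[0];t=np.array(p['tvec'],float).ravel()
    return -R.T@t, R.T@np.array([n[0],n[1],1])
def onz(p,u,v,z):
    c,d=ray(p,u,v); return c+d*(z-c[2])/d[2]
def proj(p,X):
    return cv2.projectPoints(np.array(X,float).reshape(-1,1,3),np.array(p['rvec'],float),np.array(p['tvec'],float),np.array(p['mtx']),np.array(p['distortion']))[0][:,0]
def save(p,n): cv2.imwrite(n,np.ascontiguousarray(p['image'][:,:,::-1]))
E
python3 - <<'E'
from h import *
s=telemetry.get_state();print(s)
P={n:viewer.get_image(n) for n in('top','side')}
for n,p in P.items():
    save(p,f'pics/{n}0.png'); print(n,ray(p,280,210))
    for q in('handle_top','shutter','half_mark','sander','glue','tray','teal_ornament','orange_ornament'):
        for r in models.trace(q,p)[:1]:
            ys,xs=np.nonzero(r['pixels']);print(n,q,r['confidence'],r['pixel'],len(xs),xs.min(),xs.max(),ys.min(),ys.max())
E
```

```text
{'time_s': 0.0, 'joints': array([-1.24714473e+00,  2.21238792e-01,  1.52760198e+00, -3.38866770e-05,
        1.39470779e+00, -1.26106527e-01]), 'qd': array([ 0.00099755,  0.00139758,  0.00106232,  0.00025958, -0.00015335,
       -0.00207079]), 'effort': array([ 4.05055962e-04, -4.96898532e+01, -3.89396846e+01, -3.29390541e-04,
        1.10582702e-02,  5.07446458e-06]), 'ee_pos': array([ 271.50610171, -562.27517713,  230.1962354 ]), 'orientation': array([-3.06059448e+00, -7.00114789e-01,  3.54891382e-04]), 'force': array([-0.38483239, -0.28297129, -0.11444772]), 'moment': array([ 0.03777051,  0.00425544, -0.03535603]), 'gripper_force': 0.0, 'width': 85.58844776224379}
top (array([429.91749685,  38.87803923, 961.82797358]), array([ 0.09564706,  0.0251936 , -0.9951304 ]))
top handle_top 0.6 [231.7, 327.6] 1564 303 352 212 255
top shutter 0.71 [235.8, 331.0] 1610 303 352 212 255
top half_mark 0.48 [234.4, 327.4] 1526 304 352 213 254
top sander 0.96 [200.8, 302.6] 16024 222 396 104 269
top glue 0.65 [247.0, 407.8] 431 392 420 242 260
top tray 0.97 [202.1, 192.4] 2299 168 214 172 228
top teal_ornament 0.57 [185.5, 350.1] 662 331 363 171 199
top orange_ornament 0.71 [168.5, 281.5] 616 268 295 151 180
side (array([292.51346823, 681.90072526, 529.80684488]), array([ 0.29079677, -0.80146619, -0.5225871 ]))
side handle_top 0.68 [206.9, 323.3] 1088 295 347 185 223
side shutter 0.83 [206.3, 323.3] 1058 296 345 185 222
side half_mark 0.83 [235.6, 277.3] 15948 166 366 168 313
side sander 0.73 [237.6, 274.7] 16137 166 367 168 313
side glue 0.72 [177.2, 359.4] 388 346 363 157 189
side tray 0.74 [331.7, 217.5] 5390 168 267 297 371
side teal_ornament 0.75 [189.3, 281.4] 371 267 294 180 197
side orange_ornament 0.83 [219.2, 235.4] 537 219 252 210 229
```

View pics/top0.png

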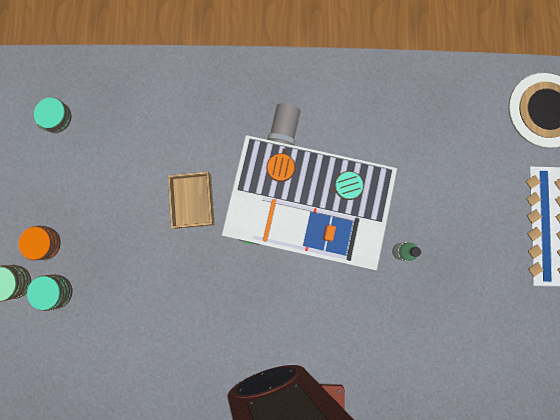

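View pics/side0.png

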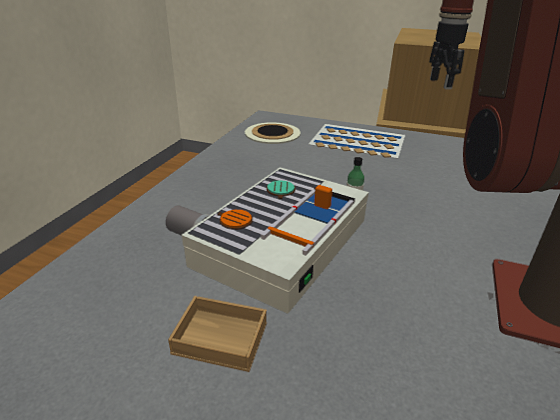

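The top view shows the box with top corners at about (246,136), (397,168), (378,270) and (222,236). The handle is at (330,232), the stop bar at (269,220) and the red marks at (315,211) and (306,249). The side view agrees with this. Next I fit the box pose and check it with an overlay.

```bash
cat > fit.py <<'E'
from h import *
from scipy.optimize import least_squares
def W(q,pts):
    c,s=np.cos(q[2]),np.sin(q[2]);pts=np.array(pts,float)
    return np.c_[q[0]+c*pts[:,0]-s*pts[:,1],q[1]+s*pts[:,0]+c*pts[:,1],pts[:,2]]
C=[[120,180,80],[120,-180,80],[-120,-180,80],[-120,180,80]]
def model(h): # handle top + marks + stop
    return [[-63+a,h+b,131] for a,b in((17,10),(17,-10),(-17,-10),(-17,10))]
E
python3 - <<'E'
from fit import *
P={n:viewer.get_image(n) for n in('top','side')}
obs={'top':np.array([[246,136],[397,168],[378,270],[222,236]],float),
     'side':np.array([[184,236],[282,168],[368,191],[291,279]],float)}
f=lambda q:np.r_[(proj(P['top'],W(q,C))-obs['top']).ravel(),(proj(P['side'],W(q,C))-obs['side']).ravel()]
r=least_squares(f,[560,-20,-.2],loss='soft_l1')
q=r.x;print(q,np.degrees(q[2]),f(q).round(1))
# handle by colour: centroid of orange blob vs projected hull of block
m={}
for n,p in P.items():
    hsv=cv2.cvtColor(p['image'],cv2.COLOR_RGB2HSV)
    o=((hsv[...,0]<18)&(hsv[...,1]>150)&(hsv[...,2]>90)).astype(np.uint8)
    k,l,st,ce=cv2.connectedComponentsWithStats(o)
    u,v=(330,232) if n=='top' else (323,196)
    i=min(range(1,k),key=lambda i:np.hypot(*(ce[i]-[u,v]))+ (999 if st[i,4]<20 else 0));m[n]=st[i];print(n,ce[i],st[i])
def g(a):
    e=[]
    for n,p in P.items():
        B=W(q,[[-63+a[1]+sx*17,a[0]+sy*10,z] for sx in(1,-1) for sy in(1,-1) for z in(86,131)])
        b=proj(p,B);s=m[n];e+=list(b.min(0)-s[:2])+list(b.max(0)-(s[:2]+s[2:4]-1))
    return np.array(e)
a=least_squares(g,[-40,0]).x;print('handle box y, dx',a,g(a).round(1))
print('handle world',W(q,[[-63+a[1],a[0],131]]))
for n,p in P.items():
    im=p['image'][:,:,::-1].copy();im=cv2.resize(im,None,fx=4,fy=4,interpolation=cv2.INTER_CUBIC)
    def pl(pts,c,cl=True): cv2.polylines(im,[(proj(p,W(q,pts))*4+2).astype(int)],cl,c,1)
    pl(C,(0,255,0));pl([[x,y,131] for x,y in((-46,a[0]+10),(-46,a[0]-10),(-80,a[0]-10),(-80,a[0]+10))],(255,0,255))
    for s in(-22,22):pl([[-63+s*41/22,a[0]+40-2,90],[-63+s*41/22,a[0]+42,90]],(0,255,255))
    pl([[-104,76,92],[-22,76,92]],(255,255,0),False)
    c=(proj(p,W(q,[[-20,0,80]]))[0]*4).astype(int)
    cv2.imwrite(f'pics/{n}1.png',im[max(0,c[1]-290):c[1]+290,max(0,c[0]-390):c[0]+390])
E
```

```text
[ 5.34155135e+02 -8.26469846e+00 -1.85860202e-01] -10.649005158309683 [-0.3  0.5  0.3  0.3 -0.3  0.7  0.4  0.9 -1.8 -1.4 -2.6 -1.5  0.3 -0.1
 -0.2  0.1]
top [329.14074074 232.57777778] [324 225  11  16 135]
side [322.52743902 196.32317073] [315 185  17  24 328]
handle box y, dx [-52.86639229   0.96424176] [-1.9 -0.9  2.2  1.9 -2.6 -2.   1.6  1.9]
handle world [[463.41849262 -48.75689639 131.        ]]
```

View pics/top1.png

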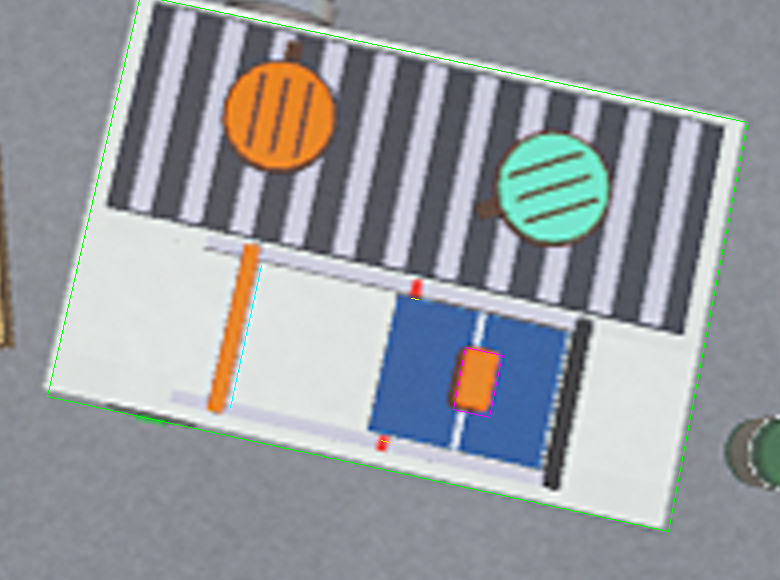

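View pics/side1.png

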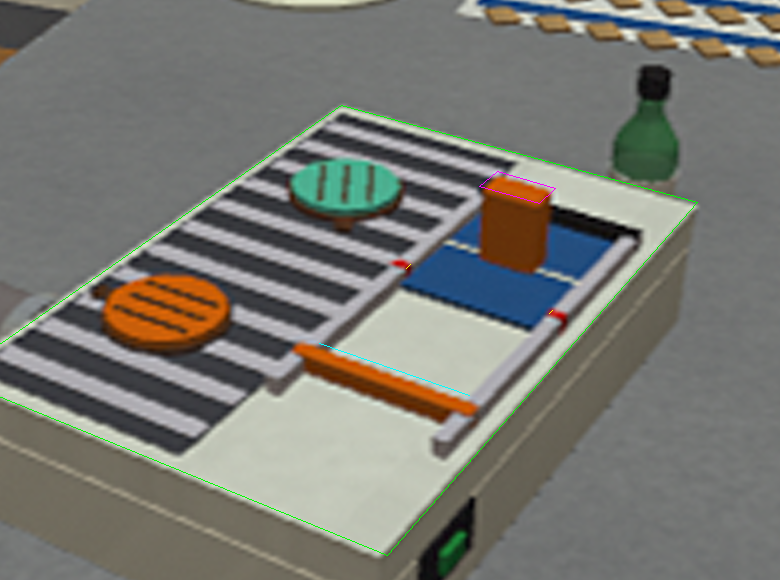

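The overlay fits, with the handle at about (463, −48.5) and box yaw −10.6°. I'll go above it with the fingers closing along the slide direction.

step_arm:
  moves:
    - {"x": 396,"y": -380,"z": 40,"roll": 36.4,"claw": -1}
    - {"x": 396,"y": -380,"z": 40,"roll": 36.4,"claw": -1}
    - {"x": 396,"y": -380,"z": 40,"roll": 36.4,"claw": -1}
    - {"x": 396,"y": -380,"z": 40,"roll": 36.4,"claw": -1}
    - {"x": 396,"y": -380,"z": 40,"roll": 36.4,"claw": -1}
    - {"x": 396,"y": -380,"z": 40,"roll": 36.4,"claw": -1}
    - {"x": 396,"y": -380,"z": 40,"roll": 36.4,"claw": -1}
    - {"x": 396,"y": -380,"z": 40,"roll": 36.4,"claw": -1}

```text
time_s: 1.8
ee_pos: [410.8, -188.4, 202.6]
orientation: [3.127, -0.292, 0.002]
force: [1.5, -0.6, -0.5]
width: 85.5
gripper_force: 0.0
```

```bash
cat > need.py <<'E'
from h import *
s=telemetry.get_state();R=cv2.Rodrigues(s['orientation'])[0]
d=np.array([463.4,-48.5,180])-s['ee_pos']
y=np.degrees(np.arctan2(R[1,1],R[0,1]))
print(s['time_s'],s['ee_pos'],'tool shift',R.T@d,'y dir',y,'roll',-((-100.65-y)+90)%180-90 if 0 else y+100.65)
E
python3 need.py
```

```text
1.8 [ 410.80588817 -188.40311266  202.57791927] tool shift [  25.7924614  -147.22543288   22.5433985 ] y dir -100.6559896734164 roll -0.005989673416394226
```

step_arm:
  moves:
    - {"x": 26,"y": -147,"z": 22,"claw": -1}
    - {"x": 26,"y": -147,"z": 22,"claw": -1}
    - {"x": 26,"y": -147,"z": 22,"claw": -1}
    - {"x": 26,"y": -147,"z": 22,"claw": -1}
    - {"x": 26,"y": -147,"z": 22,"claw": -1}
    - {"x": 26,"y": -147,"z": 22,"claw": -1}
    - {"x": 26,"y": -147,"z": 22,"claw": -1}
    - {"x": 26,"y": -147,"z": 22,"claw": -1}

```text
invalid input at $.moves[0]: expected keys x, y, z, roll, claw
```

```bash
python3 need.py; python3 - <<'E'
from h import *
a=viewer.get_image('side');b=viewer.get_image('top')
im=np.hstack([cv2.resize(p['image'][r:r+150,c:c+100],None,fx=4,fy=4)[:,:,::-1] for p,r,c in((a,110,270),(b,170,280))])
cv2.imwrite('pics/above.png',im)
E
```

```text
1.8 [ 410.80588817 -188.40311266  202.57791927] tool shift [  25.7924614  -147.22543288   22.5433985 ] y dir -100.6559896734164 roll -0.005989673416394226
```

View pics/above.png

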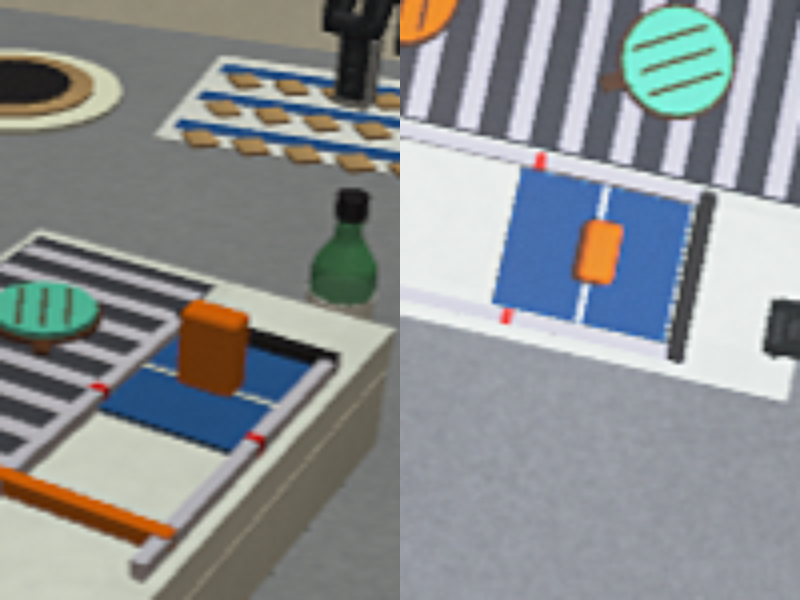

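That call was refused because the rows had no roll key, so the arm didn't move. The picture shows the handle still free and the gripper short of it on the −y side. I'll send the same move again with roll.

step_arm:
  moves:
    - {"x": 26,"y": -147,"z": 22,"roll": 0,"claw": -1}
    - {"x": 26,"y": -147,"z": 22,"roll": 0,"claw": -1}
    - {"x": 26,"y": -147,"z": 22,"roll": 0,"claw": -1}
    - {"x": 26,"y": -147,"z": 22,"roll": 0,"claw": -1}
    - {"x": 26,"y": -147,"z": 22,"roll": 0,"claw": -1}
    - {"x": 26,"y": -147,"z": 22,"roll": 0,"claw": -1}
    - {"x": 26,"y": -147,"z": 22,"roll": 0,"claw": -1}
    - {"x": 26,"y": -147,"z": 22,"roll": 0,"claw": -1}

```text
time_s: 2.7
ee_pos: [463.0, -52.0, 180.6]
orientation: [3.127, -0.295, 0.001]
force: [-0.4, -0.5, -0.1]
width: 85.0
gripper_force: 0.0
```

```bash
python3 need.py; python3 - <<'E'
from h import *
a=viewer.get_image('side');b=viewer.get_image('top')
im=np.hstack([cv2.resize(p['image'][r:r+150,c:c+100],None,fx=4,fy=4)[:,:,::-1] for p,r,c in((a,110,270),(b,170,280))])
cv2.imwrite('pics/above2.png',im)
E
```

```text
2.7 [463.01720834 -51.96546552 180.61062747] tool shift [-0.27212445 -3.47606645  0.60971878] y dir -100.77486079351736 roll -0.12486079351735668
```

View pics/above2.png

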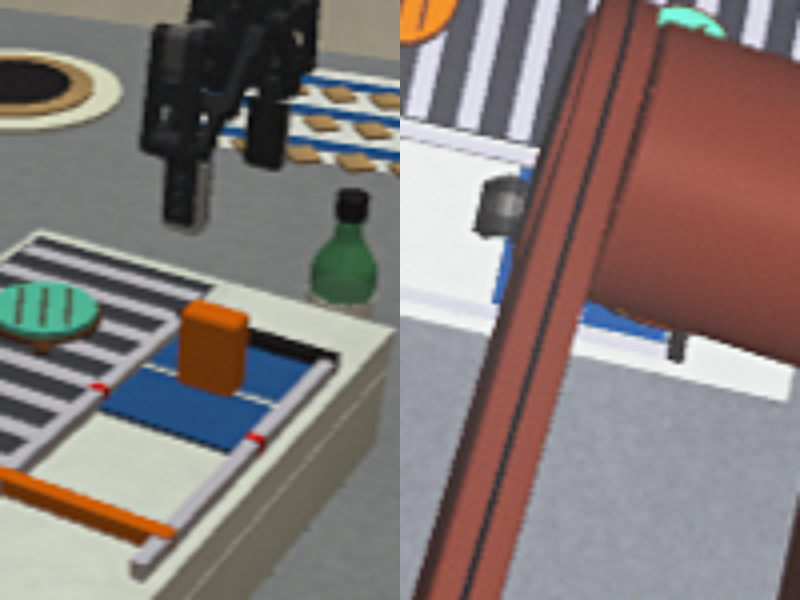

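Fingers straddle the handle, at crop (180,200) and (265,140) in the side view. Going down next.

step_arm:
  moves:
    - {"x": 0,"y": -2,"z": 30,"roll": 0,"claw": -1}
    - {"x": 0,"y": -2,"z": 60,"roll": 0,"claw": -1}
    - {"x": 0,"y": -2,"z": 83,"roll": 0,"claw": -1}
    - {"x": 0,"y": -2,"z": 83,"roll": 0,"claw": -1}
    - {"x": 0,"y": -2,"z": 83,"roll": 0,"claw": -1}
    - {"x": 0,"y": -2,"z": 83,"roll": 0,"claw": 0}
    - {"x": 0,"y": -2,"z": 83,"roll": 0,"claw": 0.3}
    - {"x": 0,"y": -2,"z": 83,"roll": 0,"claw": 0.3}
  grip_force: 60

```text
time_s: 3.6
ee_pos: [464.3, -48.8, 98.5]
orientation: [3.128, -0.291, 0.003]
force: [-0.4, -0.1, -0.8]
width: 44.1
gripper_force: 0.0
```

step_arm:
  moves:
    - {"x": 0,"y": 0,"z": 0,"roll": 0,"claw": 1}
    - {"x": 0,"y": 0,"z": 0,"roll": 0,"claw": 1}
    - {"x": 0,"y": 0,"z": 0,"roll": 0,"claw": 1}
    - {"x": 0,"y": 0,"z": 0,"roll": 0,"claw": 1}
    - {"x": 0,"y": 0,"z": 0,"roll": 0,"claw": 1}
    - {"x": 0,"y": 0,"z": 0,"roll": 0,"claw": 1}
    - {"x": 0,"y": 0,"z": 0,"roll": 0,"claw": 1}
    - {"x": 0,"y": 0,"z": 0,"roll": 0,"claw": 1}
  grip_force: 60

```text
time_s: 4.4
ee_pos: [463.8, -48.7, 98.0]
orientation: [3.128, -0.292, 0.001]
force: [-1.9, 0.8, 6.0]
width: 19.2
gripper_force: 59.2
```

```bash
python3 need.py; python3 - <<'E'
from h import *
a=viewer.get_image('side')
cv2.imwrite('pics/grip.png',cv2.resize(a['image'][110:260,260:400],None,fx=4,fy=4)[:,:,::-1])
E
```

```text
4.4 [463.79156357 -48.73764927  97.99736177] tool shift [ -0.37257195  -0.1464149  -82.00294036] y dir -100.64981878222592 roll 0.00018121777408453
```

View pics/grip.png

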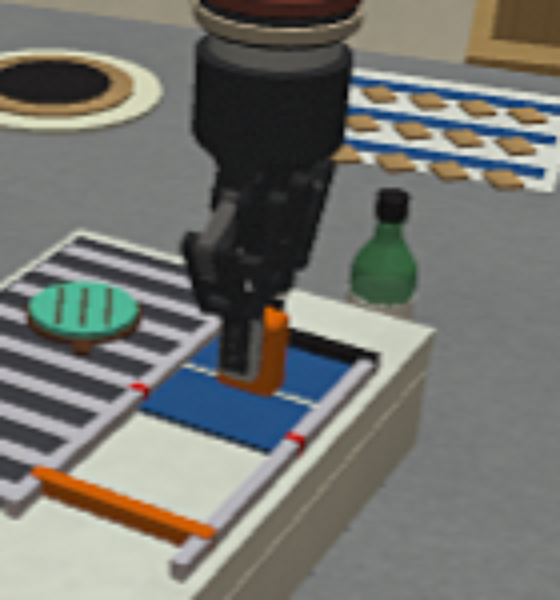

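The handle is gripped (opening 19 mm), with the pad over its front face near crop (240,355). Now slide it open.

step_arm:
  moves:
    - {"x": 0,"y": -8,"z": 0,"roll": 0,"claw": 1}
    - {"x": 0,"y": -18,"z": 0,"roll": 0,"claw": 1}
    - {"x": 0,"y": -28,"z": 0,"roll": 0,"claw": 1}
    - {"x": 0,"y": -38,"z": 0,"roll": 0,"claw": 1}
    - {"x": 0,"y": -48,"z": 0,"roll": 0,"claw": 1}
    - {"x": 0,"y": -58,"z": 0,"roll": 0,"claw": 1}
    - {"x": 0,"y": -66,"z": 0,"roll": 0,"claw": 1}
    - {"x": 0,"y": -70,"z": 0,"roll": 0,"claw": 1}

```text
time_s: 5.25
ee_pos: [477.0, 18.7, 98.0]
orientation: [3.125, -0.29, 0.002]
force: [-1.6, -10.2, 3.4]
width: 19.5
gripper_force: 59.3
```

step_arm:
  moves:
    - {"x": 0,"y": -3,"z": 0,"roll": 0,"claw": 1}
    - {"x": 0,"y": -6,"z": 0,"roll": 0,"claw": 1}
    - {"x": 0,"y": -8,"z": 0,"roll": 0,"claw": 1}
    - {"x": 0,"y": -10,"z": 0,"roll": 0,"claw": 1}
    - {"x": 0,"y": -11,"z": 0,"roll": 0,"claw": 1}
    - {"x": 0,"y": -12,"z": 0,"roll": 0,"claw": 1}
    - {"x": 0,"y": -12,"z": 0,"roll": 0,"claw": 1}
    - {"x": 0,"y": -12,"z": 0,"roll": 0,"claw": 1}

```text
time_s: 6.05
ee_pos: [479.2, 29.8, 98.0]
orientation: [3.124, -0.291, 0.002]
force: [-1.6, -9.9, 4.3]
width: 19.2
gripper_force: 59.3
```

```bash
python3 need.py; python3 - <<'E'
from h import *
a=viewer.get_image('side');s=telemetry.get_state();print(s['force'],s['width'])
cv2.imwrite('pics/open.png',cv2.resize(a['image'][130:280,220:400],None,fx=4,fy=4)[:,:,::-1])
E
```

```text
6.05 [479.19829341  29.82211441  98.0218965 ] tool shift [ -0.91069341  80.18393538 -81.6948975 ] y dir -100.65053288673872 roll -0.0005328867387106584
[ -1.57749012 -10.2684783    4.471485  ] 19.278686392858592
```

View pics/open.png

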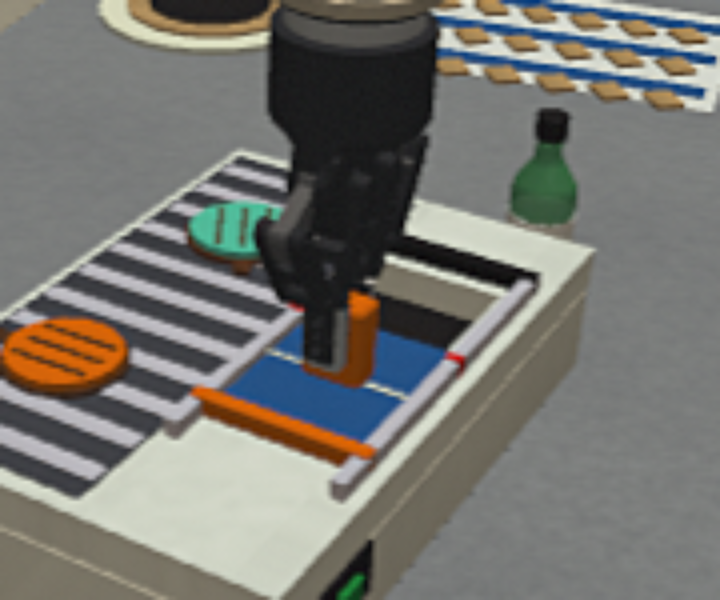

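The plate's front edge is at the stop bar (crop 290,425) and the TCP has moved about 80 mm. The force is still only spring level (10 N), so I'll push on gently until the stop is felt.

step_arm:
  moves:
    - {"x": 0,"y": -1,"z": 0,"roll": 0,"claw": 1}
    - {"x": 0,"y": -2,"z": 0,"roll": 0,"claw": 1}
    - {"x": 0,"y": -3,"z": 0,"roll": 0,"claw": 1}
    - {"x": 0,"y": -4,"z": 0,"roll": 0,"claw": 1}
    - {"x": 0,"y": -4,"z": 0,"roll": 0,"claw": 1}
    - {"x": 0,"y": -4,"z": 0,"roll": 0,"claw": 1}
    - {"x": 0,"y": -4,"z": 0,"roll": 0,"claw": 1}
    - {"x": 0,"y": -4,"z": 0,"roll": 0,"claw": 1}

```text
time_s: 6.9
ee_pos: [479.2, 30.0, 98.0]
orientation: [3.118, -0.291, -0.0]
force: [-5.7, -28.3, 6.8]
width: 19.2
gripper_force: 59.8
```

The stop is felt: 28 N with no further motion, at TCP (479.2, 30.0). Now ease back.

step_arm:
  moves:
    - {"x": 0,"y": 4,"z": 0,"roll": 0,"claw": 1}
    - {"x": 0,"y": 10,"z": 0,"roll": 0,"claw": 1}
    - {"x": 0,"y": 17,"z": 0,"roll": 0,"claw": 1}
    - {"x": 0,"y": 24,"z": 0,"roll": 0,"claw": 1}
    - {"x": 0,"y": 31,"z": 0,"roll": 0,"claw": 1}
    - {"x": 0,"y": 38,"z": 0,"roll": 0,"claw": 1}
    - {"x": 0,"y": 43,"z": 0,"roll": 0,"claw": 1}
    - {"x": 0,"y": 45,"z": 0,"roll": 0,"claw": 1}

```text
time_s: 7.7
ee_pos: [471.3, -10.1, 98.0]
orientation: [3.126, -0.292, 0.001]
force: [-1.9, -6.7, 4.8]
width: 19.6
gripper_force: 59.9
```

step_arm:
  moves:
    - {"x": 0,"y": 0,"z": 0,"roll": 0,"claw": 1}
    - {"x": 0,"y": 0,"z": 0,"roll": 0,"claw": 1}
    - {"x": 0,"y": 0,"z": 0,"roll": 0,"claw": 1}
    - {"x": 0,"y": 0,"z": 0,"roll": 0,"claw": 1}
    - {"x": 0,"y": 0,"z": 0,"roll": 0,"claw": 1}
    - {"x": 0,"y": 0,"z": 0,"roll": 0,"claw": 1}
    - {"x": 0,"y": 0,"z": 0,"roll": 0,"claw": 1}
    - {"x": 0,"y": 0,"z": 0,"roll": 0,"claw": 1}

```text
time_s: 8.5
ee_pos: [471.4, -9.9, 98.0]
orientation: [3.125, -0.291, 0.001]
force: [-1.9, -7.7, 5.3]
width: 19.0
gripper_force: 59.9
```

```bash
python3 - <<'E'
from h import *
a=viewer.get_image('side');s=telemetry.get_state();p=s['ee_pos']
print(p,'from open',np.linalg.norm(p[:2]-[479.2,30.0]),'from closed',np.linalg.norm(p[:2]-[463.8,-48.7]),s['force'],s['width'])
cv2.imwrite('pics/half.png',cv2.resize(a['image'][130:280,220:400],None,fx=4,fy=4)[:,:,::-1])
E
```

```text
[471.41412638  -9.88021756  97.99619864] from open 40.63313402323049 from closed 39.559454360829186 [-2.29346804 -7.54062526  4.73265499] 19.060577376836772
```

View pics/half.png

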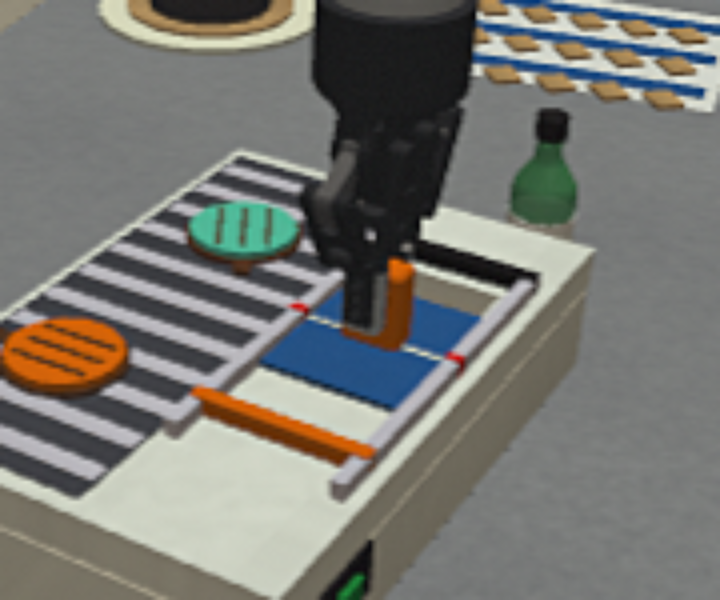

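The white centre line of the plate runs between the red marks (crop 300,308 and 455,360), so the shutter is at half open and held. The spring force of about 7.5 N fits that position, and the ornaments and bottle haven't moved.

```bash
python3 -c "
from workcell import ctrl;print(ctrl.sign_off())"
```

```text
the job is handed in; nothing more can be done
None
```

I slid the shutter fully open until it met its stop (28 N, no further travel), eased it back to half open (about 40 mm) and handed the job in with the gripper still holding it; no verdict came back. The ornaments and glue bottle looked undisturbed in the last picture; the tray was out of that frame.

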